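Present a blood-grouping plate, label up, over the viewing light

TASK

Press the green switch of the viewing light, then lift the glass plate from its stand by its clear part, keeping the fingers off the frosted end, which has the corner notch (notch at the upper left means the label faces you). Hold it centred, about a hand's width over the lit panel, long edges level and notched edge uppermost, the label face slanted up at about 45 degrees and turned to the person across the desk, opposite the robot. Finish while still holding it there, and leave the other things on the desk alone.

Things in the scene. Friction and masses are not known exactly. Their poses are not given: they have to be found in the camera images.
- plate_mid (a point): Centre of the glass plate, 110 x 8 mm, 55 mm tall, 120 g, standing on a long edge in the blue stand, turned any way, its underside 4 mm above the desk. x runs along it to the frosted end, y is the normal of the label face, z points to the edge uppermost in the stand. Frosted white from x = +20 to +55 mm, the rest clear green; 10 x 10 mm notch in the top corner of the frosted end.
- plate_clear (a point): Point in the clear part of the plate, 30 mm from the plate's centre towards its clear end, half-way up and in mid-thickness: a good place along the length to grip. Same axes as the plate.
- plate_label (a point): Centre of the frosted end on the label face, which bears a yellow label there (the back of the frosted end is plain white). Same axes as the plate.
- stand: Fixed blue stand, 100 x 44 mm, 16 mm high, with one 9.6 mm wide slot, 12 mm deep, along its x axis. Origin at the centre of its underside on the desk. The plate lifts straight up out of it.
- panel (a point): Centre of the lit panel's upper face, on the white viewing light box (fixed; box 160 x 200 mm, panel face 30 mm above the desk, panel 134 mm along x and 124 mm along y). x points to the far side of the box, where the person sits (roughly away from the robot), y to the left, z up.
- plate_gaze (a point): Imaginary point in the air 130 mm straight in front of the label face, on the normal through the plate's centre (the way the label looks); when the plate is presented it lies above and beyond the panel's centre, on the person's side. Same axes as the plate.
- switch_top (a point): Centre of the top of the green round push switch (26 mm across) in its black housing on the light box, on its right-hand (-y) side. It springs back.
- switch (a joint): Travel of the green switch, m, downwards: 0 released, 0.006 fully down; pressing it fully takes about 4 N. It must go down more than 4 mm.
- monitor: White blood-pressure monitor, 100 x 120 x 75 mm, loose bystander. Origin at the centre of its underside.
- thermometer: Teal and white infrared thermometer lying on its side, about 140 x 120 x 36 mm, loose bystander. Origin under its barrel.
- sanitizer: White hand-gel bottle, 64 mm across, 160 mm tall, loose bystander. Origin at the centre of its underside.
- oximeter: White finger oximeter, 60 x 34 x 30 mm, loose bystander. Origin at the centre of its underside.
Mind the look-alikes: they are no part of the job. Leave any brown or red look-alike of the part that bears plate_mid alone.

How it is judged (in metres and radians):
On the way, in this order (a step that is already met when the one before it is completed fails the run):
1. the green switch is pressed (value of joint switch above 0.004 m), for 0.05 s.
2. the plate is lifted out of its stand in the fingers (height (world z) of plate_mid above 0.085 m and contact force between plate and the fingers above 0.5 N), for 0.2 s.
At the end, for the whole second after the job is handed in: The plate is held still by its clear part, centre within 50 mm (level) of the panel centre and 50 to 220 mm above it; label normal 23 to 60 deg from vertical, upward, turned to the person (panel x axis, within 27 deg); long edges level within 17 deg, notched edge uppermost (contact force between plate and the fingers above 0.5 N and horizontal distance between plate_mid and panel below 0.05 m and z of plate_mid in the frame of panel between 0.05 and 0.22 m and angle between plate_mid's own y axis and vertical between 0.4 and 1.05 rad and angle between plate_mid's own x axis and vertical between 1.27 and 1.87 rad and angle between plate_mid's own z axis and vertical below 1.3 rad and angle between the x axis of plate_mid and the y axis of panel, either way round below 0.47 rad and x of plate_gaze in the frame of panel above 0 m and x of the grasp point in the frame of plate_mid below 0.01 m and linear speed of plate below 0.04 m/s and angular speed of plate below 0.3 rad/s); the arm keeps its last pose, push and grip.
It fails at once if the plate is gripped over its frosted end (contact force between plate and the fingers above 0.5 N and x of the grasp point in the frame of plate_mid above 0.012 m).
It fails at once if the monitor is disturbed (moved more than 15 mm) (distance of monitor from where it was at the start of the episode above 0.015 m).
It fails at once if the thermometer is disturbed (moved more than 15 mm) (distance of thermometer from where it was at the start of the episode above 0.015 m).
It fails at once if the sanitizer is disturbed (moved more than 15 mm) (distance of sanitizer from where it was at the start of the episode above 0.015 m).
It fails at once if the oximeter is disturbed (moved more than 15 mm) (distance of oximeter from where it was at the start of the episode above 0.015 m).
It also fails if it takes over 53 s, if anything falls off the work surface, if the arm or the gripper's body presses on something with over 40 N, if the wrist force passes 120 N, or if a joint passes its speed limit or range.

ROBOT

A 6-joint arm with a two-finger parallel gripper is mounted at the origin on the work surface. World frame = base frame: x ahead of the robot, y to its left, z up, the work surface at z = 0. Lengths are in mm, angles in rad, forces in N, time in s.
With the tool pointing down it reaches from about 275 to 750 mm from the base axis. Payload 10.2 kg.
Tool frame: the origin (TCP) lies between the finger pads; the fingertips stand ctrl.tips_ahead ahead of it and the grasp point (between the pads) lies 8 mm behind it (ctrl.tips_ahead is the distance from the TCP to the fingertips, in mm); z points along the fingers, y is the direction in which the jaws open and shut (so a half turn about z gives the same grasp; the last joint's range is limited). The gripper opens to 85 mm and grips with 20 to 120 N. Pads are 22 mm wide; open, the fingers measure 114 mm over their backs; the gripper's body (76 mm by 85 mm) begins 54 mm behind the grasp point. The pads swing forward as they close: fully open they stand 13 mm farther back than shut.
Start: joints at [0.927, 0.313, 1.498, -0, 1.331, -0.223], TCP at [214.471, 479.201, 242.294] pointing down, gripper open.
Joint ranges: [-2.94, 2.94], [-0.97, 2.17], [0.19, 2.56], [-1.23, 4.37], [0.02, 3.11], [-2.88, 2.88]. Speed limits (rad/s): [2.39, 2.39, 3.01, 3.14, 3.14, 3.14].

INTERFACE

Orientations are given as a unit quaternion [w, x, y, z].
In Python, from rig import ctrl gives the robot as it stands. The module is installed in compiled form; this text tells all that it offers.
- The arm moves only by the tool move_arm, never from a script. Its argument "motion" is a list of rows, each an object with "offset": the shift along the tool's x, y, z in m, a list of three; "angular": the turn, a rotation vector about the tool's x, y, z in degrees, a list of three; "jaw": the finger opening in m, from 0 to 0.0854. In form: [{"offset": [tx, ty, tz], "angular": [ax, ay, az], "jaw": jaw}, ...]. A call has 1 to 5 rows; each row is the pose to reach, as a shift and turn from the pose commanded when the call began, along the tool's axes at that moment; what a row does not reach only later rows make up. A row lasts 1/8 s, in which the tool goes at most 62.5 mm and 10.7 degrees, less where a joint would pass 70% of its speed; a pose out of reach is approached as far as the arm can. A call with a gripper value outside its range is refused whole. The fingers move at their own pace and stop on an object; "squeeze" is the grip in N (left out, the last holds). Time passes only in rows, so rows that repeat a pose let the fingers close. It gives the time, the measured TCP pose, the force and the opening at its end, in the units of the state.
- ctrl.sense(): the state, without advancing time (a new reading comes with each control period).
- ctrl.capture(name): name is "scene" or "top"; returns a dict with "img" (400x640x3 uint8, red, green, blue), "intrinsics" (3x3 intrinsics, pixels), "rvec" (rotation vector, rad) and "tvec" (3), from world to camera coordinates, as OpenCV has them. Camera axes: x right, y down, z forward; pixel columns grow to the right and rows downward; lengths in mm; the calibration is good to about 2 mm. A picture is of the moment at which its call begins. There is no depth.
- ctrl.finish_job(): hands the job in, once; it reports no verdict.
The state is a dict: "time_s": time; "joints": joint angles; "dq": joint speeds; "tau": joint torques, N m; "eef_pos": TCP position; "ee_rot": TCP orientation; "force": force on the tool from outside, world axes, zero at the start; "wrist_torque": the same for the moment, N m; "grip_width": opening from 0.0 (shut) to 1.0 (fully open).
Only numpy, scipy, OpenCV 4.12 (cv2) and the standard library are available. Lean on these libraries where they do the work, as an engineer would, in place of code of your own. Each camera call takes 0.05 s, during which the arm holds its last target. There are 200 camera calls.

## Working session

There is one attempt and no reset: what is moved stays moved. The work goes in short steps, Python scripts to look and compute and a tool call to move; the robot and the scene stay as the last step left them, time stands still between calls to the robot, and variables do not carry over. Pictures are saved under pics/ and viewed, about 8 in all and at most 12, crops included, and the job is handed in when it is done.

Besides the shell and the picture viewer there is one more tool, called after ">>>" in YAML: its name, and indented under it one key for each argument. move_arm: Moves the arm, as the interface text tells. Its arguments: {"type":"object","properties":{"motion":{"type":"array","items":{"type":"object","properties":{"offset":{"type":"array","items":{"type":"number"}},"angular":{"type":"array","items":{"type":"number"}},"jaw":{"type":"number"}}}},"squeeze":{"type":"number"}},"required":["motion"]}

```bash
mkdir -p pics; ls
python3 - <<'E'
from rig import ctrl
import cv2,pickle
print(ctrl.sense(),ctrl.tips_ahead)
for n in("scene","top"):
    c=ctrl.capture(n);pickle.dump(c,open(n+"0.pkl","wb"))
    cv2.imwrite(f"pics/{n}0.png",c["img"][:,:,::-1]);print(c["intrinsics"],c["rvec"],c["tvec"])
E
```

```text
pics
{'time_s': 0.0, 'joints': array([ 9.26604935e-01,  3.13478362e-01,  1.49847865e+00, -5.40471387e-06,
        1.33099670e+00, -2.23402641e-01]), 'dq': array([-0.0012464 ,  0.00155163,  0.00014023,  0.00036581, -0.00067879,
       -0.00012597]), 'tau': array([-7.50077265e-05, -4.12259066e+01, -2.59741455e+01, -2.19152294e-04,
        4.09469329e-03,  2.80166802e-05]), 'eef_pos': array([214.3077227 , 478.98609071, 241.70490991]), 'ee_rot': array([-2.83658417e-04,  2.08844918e-01,  9.77948535e-01, -6.18600247e-04]), 'force': array([ 0.11814271,  0.39030816, -0.44188153]), 'wrist_torque': array([-0.00092869,  0.04381835, -0.02600006]), 'grip_width': 0.99844727930644} 11.0
[[362.56383584   0.         316.64413714]
 [  0.         362.56383584 195.31096508]
 [  0.           0.           1.        ]] [ 0.75414855  2.57364746 -1.12910605] [ 484.34465703 -178.16718619 1069.68749267]
[[361.81841447   0.         317.4176979 ]
 [  0.         361.81841447 200.54935926]
 [  0.           0.           1.        ]] [ 2.14152883 -2.17096265  0.17671664] [-10.25163957 592.31200936 871.29951423]
```

View pics/scene0.png

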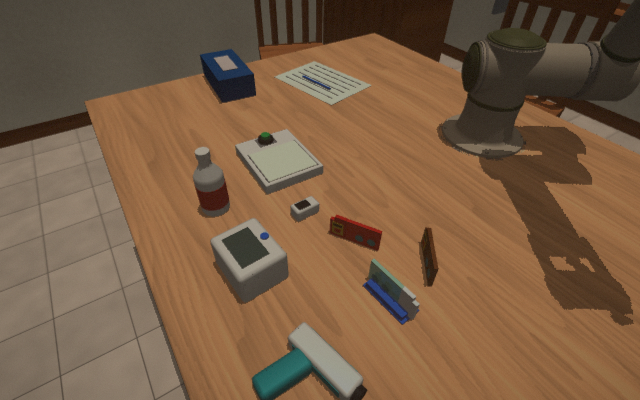

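View pics/top0.png

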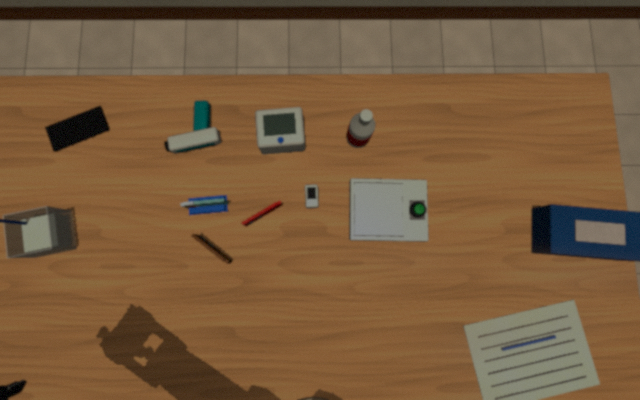

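The scene view shows the plate in its blue stand at about (393,290) and the switch at (265,138). In the top view they are at (205,204) and (418,209). Next I'll enlarge both in one composite.

```bash
cat > h.py <<'E'
import numpy as np,cv2,pickle
def ray(c,uv):
    R=cv2.Rodrigues(c["rvec"])[0];t=np.ravel(c["tvec"]);o=-R.T@t
    d=R.T@np.linalg.inv(c["intrinsics"])@np.r_[uv,1.];return o,d/np.linalg.norm(d)
def plane(c,uv,z):
    o,d=ray(c,uv);return o+d*(z-o[2])/d[2]
def tri(c1,u1,c2,u2):
    o1,d1=ray(c1,u1);o2,d2=ray(c2,u2)
    s=np.linalg.lstsq(np.c_[d1,-d2],o2-o1,rcond=None)[0]
    a,b=o1+s[0]*d1,o2+s[1]*d2;return (a+b)/2,np.linalg.norm(a-b)
def proj(c,p): return cv2.projectPoints(np.float64(p).reshape(-1,3),c["rvec"],c["tvec"],c["intrinsics"],None)[0][:,0]
def load(n): return pickle.load(open(n,"rb"))
E
python3 - <<'E'
from h import *
s=load("scene0.pkl");t=load("top0.pkl")
def crop(c,x,y,w,h,k):return cv2.resize(c["img"][y:y+h,x:x+w,::-1],None,fx=k,fy=k,interpolation=cv2.INTER_CUBIC)
a=crop(s,350,250,80,80,5);b=crop(t,170,185,80,40,5);d=crop(s,230,125,100,70,4);e=crop(t,340,170,100,80,4)
im=np.zeros((600+120,800,3),np.uint8)
im=np.zeros((600,800,3),np.uint8)
im[:400,:400]=a;im[:200,400:]=b;im[200:480,400:]=d
cv2.imwrite("pics/c1.png",im)
for n,c in(("s",s),("t",t)):
    hsv=cv2.cvtColor(c["img"],cv2.COLOR_RGB2HSV)
    for m,lo,hi,(x0,y0,x1,y1) in(("green",(40,100,30),(80,255,255),(230,110,300,170) if n=="s" else(395,190,440,230)),("blue",(105,150,60),(130,255,255),(350,250,430,330) if n=="s" else (170,185,240,225))):
        k=cv2.inRange(hsv,lo,hi)[y0:y1,x0:x1];cn=max(cv2.findContours(k,0,1)[0],key=cv2.contourArea)+[x0,y0]
        M=cv2.moments(cn);print(n,m,M["m10"]/M["m00"],M["m01"]/M["m00"],M["m00"],cv2.boxPoints(cv2.minAreaRect(cn)).round(1).tolist())
E
```

```text
s green 265.0 135.5 44.0 [[261.0, 132.0], [269.0, 132.0], [269.0, 139.0], [261.0, 139.0]]
s blue 386.3406916850625 297.84694628403236 226.5 [[366.3999938964844, 282.6000061035156], [370.5, 278.3999938964844], [406.20001220703125, 312.79998779296875], [402.1000061035156, 317.0]]
t green 418.7549549549549 208.64144144144143 92.5 [[413.0, 203.0], [424.0, 203.0], [424.0, 214.0], [413.0, 214.0]]
t blue 207.7222222222222 208.5743727598566 186.0 [[189.39999389648438, 206.89999389648438], [225.5, 203.10000610351562], [226.1999969482422, 209.8000030517578], [190.10000610351562, 213.60000610351562]]
```

View pics/c1.png

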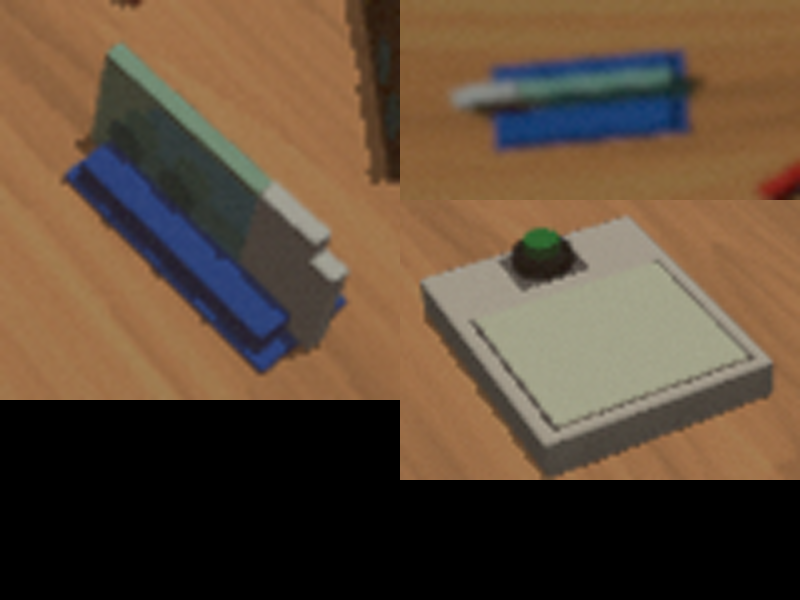

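The label faces the robot: from the far side the frosted end is plain, with the notch at upper right. Frosted end is towards +y. Triangulating now.

Run:
```python
from h import *
s=load("scene0.pkl");t=load("top0.pkl");np.set_printoptions(precision=1,suppress=True)
S=lambda u,v:np.array([350+(u+.5)/5-.5,250+(v+.5)/5-.5]);T=lambda u,v:np.array([170+(u+.5)/5-.5,185+(v+.5)/5-.5])
J=tri(s,S(268,186),t,T(515-400,90));C=tri(s,S(115,51),t,T(675-400,78))
print("junction",J,"clear end",C,"len(75)",np.linalg.norm(J[0]-C[0]))
for n,p in(("J",S(268,186)),("C",S(115,51)),("F45",S(326,240))):print("scene z59",n,plane(s,p,59))
for n,p in(("J",T(115,90)),("C",T(275,78))):print("top z59",n,plane(t,p,59))
P=lambda u,v:np.array([230+(u+.5)/4-.5,125+(v+.5)/4-.5])
print("switch",tri(s,P(541-400,238-200),t,(418.7,208.6)))
# panel corners scene (crop) on z=30
pc=[plane(s,P(u-400,v-200),30) for u,v in((472,320),(660,262),(752,357),(557,430))]
print("panel corners",np.array(pc),"centre",np.mean(pc,0))
# box outline top by mask
hsv=cv2.cvtColor(t["img"],cv2.COLOR_RGB2HSV);k=cv2.inRange(hsv,(0,0,110),(180,70,255));m=np.zeros_like(k);m[165:255,335:445]=k[165:255,335:445]
cn=max(cv2.findContours(m,0,1)[0],key=cv2.contourArea);r=cv2.minAreaRect(cn);print(r)
b=np.array([plane(t,q,30) for q in cv2.boxPoints(r)]);print(b,b.mean(0),np.linalg.norm(b[0]-b[1]),np.linalg.norm(b[1]-b[2]))
# stand from top blue on z16
k=cv2.inRange(hsv,(100,120,50),(130,255,255));m[:]=0;m[185:225,170:240]=k[185:225,170:240]
b=np.array([plane(t,q,16) for q in cv2.boxPoints(cv2.minAreaRect(cv2.findNonZero(m)))]);print("stand",b,b.mean(0))
# others (coarse)
for n,q,z in(("oxi",(312,196),20),("monitor",(281,130),60),("sanit",(362,128),80),("red",(262,213),30),("brown",(212,247),30)):print(n,plane(t,q,z))
```

```text
junction (array([588.1, 288.7,  61.4]), np.float64(0.0225836869753394)) clear end (array([593.2, 212.8,  55.5]), np.float64(2.2459896596592204)) len(75) 76.3025000487287
scene z59 J [586.7 287.7  59. ]
scene z59 C [594.3 215.4  59. ]
scene z59 F45 [584.8 313.6  59. ]
top z59 J [588.4 289.4  59. ]
top z59 C [593.4 211.1  59. ]
switch (array([ 567.2, -271.8,   50.9]), np.float64(0.4343367057892734))
panel corners [[ 635.6 -238.9   30. ]
 [ 499.  -231.3   30. ]
 [ 503.5 -108.5   30. ]
 [ 639.7 -111.1   30. ]] centre [ 569.4 -172.5   30. ]
((388.5, 209.0), (62.0, 77.0), 90.0)
[[ 651.9 -103.9   30. ]
 [ 649.7 -304.5   30. ]
 [ 489.4 -295.1   30. ]
 [ 492.3  -99.4   30. ]] [ 570.8 -200.7   30. ] 200.60422940406738 160.51447403115262
stand [[605.  313.8  16. ]
 [612.5 220.   16. ]
 [573.4 215.7  16. ]
 [566.  308.9  16. ]] [589.2 264.6  16. ]
oxi [607.5  -4.9  20. ]
monitor [772.1  72.   60. ]
sanit [ 768.6 -131.8   80. ]
red [563.7 122.7  30. ]
brown [479.8 246.8  30. ]
```

```bash
cat >> h.py <<'E'
from scipy.spatial.transform import Rotation as Ro
def wrist(Rt,j1,p):
    "j4,j5,j6 (deg) for tool rotation Rt, j1 and p=j2+j3 in rad; both branches"
    M=(Ro.from_euler("ZY",[j1,p]).inv()*Rt*Ro.from_euler("Z",-np.pi/2)).as_euler("ZYZ",degrees=True)
    f=lambda a:(a+180)%360-180
    return M.round(1),np.round([f(M[0]+180),-M[1],f(M[2]+180)],1)
def Rtool(nyaw,tilt,flip):
    "tool from plate: label normal azimuth nyaw, elevation tilt deg; tool z=-plate z, tool y=+-plate y"
    a,e=np.radians([nyaw,tilt]);y=np.array([np.cos(a)*np.cos(e),np.sin(a)*np.cos(e),np.sin(e)])
    z=-np.array([-np.cos(a)*np.sin(e),-np.sin(a)*np.sin(e),np.cos(e)])
    y=y*(-1 if flip else 1);return Ro.from_matrix(np.c_[np.cross(y,z),y,z])
def step(pos,R,st):
    "offset (m) and rotvec (deg) in the tool axes from state st"
    q=st["ee_rot"];R0=Ro.from_quat(np.r_[q[1:],q[0]])
    return (R0.inv().apply(pos-st["eef_pos"])/1000).round(4),(R0.inv()*R).as_rotvec(degrees=True).round(2)
E
python3 - <<'E'
from h import *
print(wrist(Ro.from_quat([.20884,.97795,-.0006186,-.000284]),.9266,1.812))
for fl in(0,1):
    print("grasp",fl,wrist(Rtool(184.8,0,fl),np.arctan2(240,591),1.85))
    for ny in(-12,-2,8):
        for e in (35,45):
            for p in(1.8,2.2): print("end",fl,ny,e,p,*wrist(Rtool(ny,e,fl),-.28,p))
E
```

```text
(array([ -0. ,  76.3, -12.8]), array([180. , -76.3, 167.2]))
grasp 0 (array([   0. ,   74. , -162.7]), array([-180. ,  -74. ,   17.3]))
end 0 -12 35 1.8 [ 3.5 42.  -5.9] [-176.5  -42.   174.1]
end 0 -12 35 2.2 [  7.1  19.2 -10. ] [-172.9  -19.2  170. ]
end 0 -12 45 1.8 [ 5.4 32.1 -7.4] [-174.6  -32.1  172.6]
end 0 -12 45 2.2 [ 17.7   9.5 -20.3] [-162.3   -9.5  159.7]
end 0 -2 35 1.8 [ 11.7  43.3 -20.2] [-168.3  -43.3  159.8]
end 0 -2 35 2.2 [ 22.6  21.3 -32.8] [-157.4  -21.3  147.2]
end 0 -2 45 1.8 [ 17.9  34.  -25. ] [-162.1  -34.   155. ]
end 0 -2 45 2.2 [ 45.6  13.9 -54.8] [-134.4  -13.9  125.2]
end 0 8 35 1.8 [ 19.   45.9 -33.6] [-161.   -45.9  146.4]
end 0 8 35 2.2 [ 33.4  25.1 -50.9] [-146.6  -25.1  129.1]
end 0 8 45 1.8 [ 28.   37.9 -40.3] [-152.   -37.9  139.7]
end 0 8 45 2.2 [ 56.4  20.2 -72.2] [-123.6  -20.2  107.8]
grasp 1 (array([ 0. , 74. , 17.3]), array([-180. ,  -74. , -162.7]))
end 1 -12 35 1.8 [  3.5  42.  174.1] [-176.5  -42.    -5.9]
end 1 -12 35 2.2 [  7.1  19.2 170. ] [-172.9  -19.2  -10. ]
end 1 -12 45 1.8 [  5.4  32.1 172.6] [-174.6  -32.1   -7.4]
end 1 -12 45 2.2 [ 17.7   9.5 159.7] [-162.3   -9.5  -20.3]
end 1 -2 35 1.8 [ 11.7  43.3 159.8] [-168.3  -43.3  -20.2]
end 1 -2 35 2.2 [ 22.6  21.3 147.2] [-157.4  -21.3  -32.8]
end 1 -2 45 1.8 [ 17.9  34.  155. ] [-162.1  -34.   -25. ]
end 1 -2 45 2.2 [ 45.6  13.9 125.2] [-134.4  -13.9  -54.8]
end 1 8 35 1.8 [ 19.   45.9 146.4] [-161.   -45.9  -33.6]
end 1 8 35 2.2 [ 33.4  25.1 129.1] [-146.6  -25.1  -50.9]
end 1 8 45 1.8 [ 28.   37.9 139.7] [-152.   -37.9  -40.3]
end 1 8 45 2.2 [ 56.4  20.2 107.8] [-123.6  -20.2  -72.2]
```

Run:
```python
from h import *; from rig import ctrl
print(step([567,-272,120],Rtool(184.8,0,1),ctrl.sense()))
```

```text
(array([-0.6287, -0.5413,  0.1222]), array([-7.000e-02,  2.000e-02,  6.109e+01]))
```

>>> move_arm:
  motion:
    - {"offset":[-0.629,-0.541,0.06],"angular":[0,0,61],"jaw":0}
    - {"offset":[-0.629,-0.541,0.06],"angular":[0,0,61],"jaw":0}
    - {"offset":[-0.629,-0.541,0.06],"angular":[0,0,61],"jaw":0}
    - {"offset":[-0.629,-0.541,0.06],"angular":[0,0,61],"jaw":0}
    - {"offset":[-0.629,-0.541,0.06],"angular":[0,0,61],"jaw":0}

```text
time_s: 0.72
eef_pos: [347.5, 195.3, 219.6]
ee_rot: [0.0, 0.63, 0.776, 0.0]
force: [1.5, 1.4, -1.1]
grip_width: 0.001
```

Run:
```python
from h import *; from rig import ctrl
s=ctrl.sense();print(s["eef_pos"],s["joints"],step([567,-272,130],Rtool(184.8,0,1),s))
```

```text
[347.4979484  195.3220095  219.60477546] [2.16006829e-01 5.13986494e-02 1.87712873e+00 1.47196987e-05
 1.21283117e+00 9.38643672e-03] (array([-0.5024,  0.1189,  0.0896]), array([ 0.01, -0.  ,  7.04]))
```

>>> move_arm:
  motion:
    - {"offset":[-0.502,0.119,0.09],"angular":[0,0,7],"jaw":0}
    - {"offset":[-0.502,0.119,0.09],"angular":[0,0,7],"jaw":0}
    - {"offset":[-0.502,0.119,0.09],"angular":[0,0,7],"jaw":0}
    - {"offset":[-0.502,0.119,0.09],"angular":[0,0,7],"jaw":0}
    - {"offset":[-0.502,0.119,0.09],"angular":[0,0,7],"jaw":0}

```text
time_s: 1.35
eef_pos: [480.2, -82.7, 165.6]
ee_rot: [-0.0, 0.675, 0.738, 0.0]
force: [1.0, 1.1, 0.0]
grip_width: -0.001
```

Run:
```python
from h import *; from rig import ctrl
s=ctrl.sense();print(s["eef_pos"],s["joints"],step([567,-272,110],Rtool(184.8,0,1),s),ctrl.tips_ahead)
```

```text
[480.1966006  -82.71259573 165.55961858] [-4.11641810e-01  3.08438517e-01  1.71709217e+00  1.38619144e-04
  1.11620471e+00 -5.01631385e-01] (array([-0.1963,  0.0695,  0.0555]), array([-0.  , -0.01,  0.35])) 11.0
```

>>> move_arm:
  motion:
    - {"offset":[-0.196,0.0695,0.0555],"angular":[0,0,0],"jaw":0}
    - {"offset":[-0.196,0.0695,0.0555],"angular":[0,0,0],"jaw":0}
    - {"offset":[-0.196,0.0695,0.0555],"angular":[0,0,0],"jaw":0}
    - {"offset":[-0.196,0.0695,0.0555],"angular":[0,0,0],"jaw":0}
    - {"offset":[-0.196,0.0695,0.0555],"angular":[0,0,0],"jaw":0}

```text
time_s: 1.98
eef_pos: [566.3, -270.8, 109.0]
ee_rot: [-0.001, 0.675, 0.738, -0.0]
force: [-0.8, 1.4, 0.7]
grip_width: 0.003
```

Run:
```python
from h import *; from rig import ctrl
s=ctrl.sense();print(s["eef_pos"],s["joints"],s["force"],step([567,-272,68],Rtool(184.8,0,1),s),ctrl.tips_ahead)
```

```text
[ 566.2677941  -270.75179917  109.02782712] [-6.32348799e-01  6.58905657e-01  1.32412585e+00 -5.41850559e-05
  1.16057363e+00 -7.20812117e-01] [-0.77525339  1.41506831  0.70990832] (array([-0.0014,  0.0007,  0.041 ]), array([-0.09, -0.07,  0.27])) 11.0
```

>>> move_arm:
  motion:
    - {"offset":[-0.001,0.001,0.04],"angular":[0,0,0],"jaw":0}
    - {"offset":[-0.001,0.001,0.045],"angular":[0,0,0],"jaw":0}
    - {"offset":[-0.001,0.001,0.048],"angular":[0,0,0],"jaw":0}
    - {"offset":[-0.001,0.001,0.051],"angular":[0,0,0],"jaw":0}
    - {"offset":[-0.001,0.001,0.051],"angular":[0,0,0],"jaw":0}

```text
time_s: 2.6
eef_pos: [568.1, -270.5, 60.5]
ee_rot: [0.001, 0.674, 0.738, 0.0]
force: [0.3, 0.7, 1.9]
grip_width: -0.003
```

>>> move_arm:
  motion:
    - {"offset":[0,0,0.001],"angular":[0,0,0],"jaw":0}
    - {"offset":[0,0,0.002],"angular":[0,0,0],"jaw":0}
    - {"offset":[0,0,0.003],"angular":[0,0,0],"jaw":0}
    - {"offset":[0,0,0.003],"angular":[0,0,0],"jaw":0}

```text
time_s: 3.1
eef_pos: [568.0, -270.6, 56.7]
ee_rot: [0.0, 0.674, 0.738, 0.0]
force: [2.2, 0.3, 3.0]
grip_width: -0.001
```

>>> move_arm:
  motion:
    - {"offset":[0,0,0.001],"angular":[0,0,0],"jaw":0}
    - {"offset":[0,0,0.002],"angular":[0,0,0],"jaw":0}
    - {"offset":[0,0,0.003],"angular":[0,0,0],"jaw":0}
    - {"offset":[0,0,0.003],"angular":[0,0,0],"jaw":0}

```text
time_s: 3.6
eef_pos: [568.0, -270.6, 54.9]
ee_rot: [0.001, 0.674, 0.738, 0.0]
force: [-0.6, 3.2, 13.0]
grip_width: -0.002
```

>>> move_arm:
  motion:
    - {"offset":[0,0,-0.05],"angular":[0,0,0],"jaw":0}
    - {"offset":[0,0,-0.1],"angular":[0,0,0],"jaw":0.05}
    - {"offset":[-0.01,0.01,-0.12],"angular":[0,0,0],"jaw":0.05}

```text
time_s: 3.98
eef_pos: [578.6, -279.8, 176.4]
ee_rot: [0.001, 0.674, 0.738, -0.0]
force: [0.4, 0.8, 0.6]
grip_width: 0.422
```

Run:
```python
from h import *; from rig import ctrl
s=ctrl.sense();print(s["eef_pos"],s["joints"],step([591.7,239,125],Rtool(184.8,0,1),s),ctrl.tips_ahead)
```

```text
[ 578.59472748 -279.81866633  176.37502132] [-6.32162786e-01  6.23722897e-01  1.19908324e+00 -6.67004780e-04
  1.31649249e+00 -7.22467079e-01] (array([0.5156, 0.0599, 0.0504]), array([0.07, 0.11, 0.38])) 11.0
```

>>> move_arm:
  motion:
    - {"offset":[0.515,0.06,0.01],"angular":[0,0,0.4],"jaw":0.06}
    - {"offset":[0.515,0.06,0.01],"angular":[0,0,0.4],"jaw":0.06}
    - {"offset":[0.515,0.06,0.01],"angular":[0,0,0.4],"jaw":0.06}
    - {"offset":[0.515,0.06,0.01],"angular":[0,0,0.4],"jaw":0.06}
    - {"offset":[0.515,0.06,0.01],"angular":[0,0,0.4],"jaw":0.06}

```text
time_s: 4.6
eef_pos: [585.8, 34.5, 166.9]
ee_rot: [-0.001, 0.677, 0.736, -0.001]
force: [1.1, -0.1, -0.9]
grip_width: 0.703
```

Run:
```python
from h import *; from rig import ctrl
s=ctrl.sense();print(s["eef_pos"],step([591.7,239,115],Rtool(184.8,0,1),s))
```

```text
[585.79234043  34.46167464 166.85877581] (array([0.2034, 0.023 , 0.0518]), array([-0.11,  0.01, -0.04]))
```

>>> move_arm:
  motion:
    - {"offset":[0.203,0.023,0.052],"angular":[0,0,0],"jaw":0.06}
    - {"offset":[0.203,0.023,0.052],"angular":[0,0,0],"jaw":0.06}
    - {"offset":[0.203,0.023,0.052],"angular":[0,0,0],"jaw":0.06}
    - {"offset":[0.203,0.023,0.052],"angular":[0,0,0],"jaw":0.06}
    - {"offset":[0.203,0.023,0.052],"angular":[0,0,0],"jaw":0.06}

```text
time_s: 5.22
eef_pos: [592.0, 237.5, 114.5]
ee_rot: [-0.0, 0.676, 0.737, -0.001]
force: [0.1, -0.1, 0.2]
grip_width: 0.704
```

Run:
```python
from h import *; from rig import ctrl
s=ctrl.sense();print(s["eef_pos"],step([591.7,239,52],Rtool(184.8,0,1),s))
a=ctrl.capture("scene");b=ctrl.capture("top")
def crop(c,x,y,w,h,k):return cv2.resize(c["img"][y:y+h,x:x+w,::-1],None,fx=k,fy=k,interpolation=cv2.INTER_CUBIC)
im=np.zeros((600,800,3),np.uint8)
im[:480,:480]=crop(a,340,210,120,120,4);im[:240,480:]=crop(b,150,170,80,60,4);im[240:480,480:]=crop(a,235,125,80,60,4)
print(proj(a,[s["eef_pos"],[591.7,239,59]]),proj(b,[s["eef_pos"],[591.7,239,59]]))
cv2.imwrite("pics/c2.png",im)
```

```text
[591.96425829 237.52547375 114.48200597] (array([ 0.0015, -0.    ,  0.0625]), array([-0.12,  0.04,  0.08]))
[[385.71961431 247.78142541]
 [382.21326107 268.20469892]] [[207.50740281 197.51887254]
 [213.23325948 201.0356102 ]]
```

View pics/c2.png

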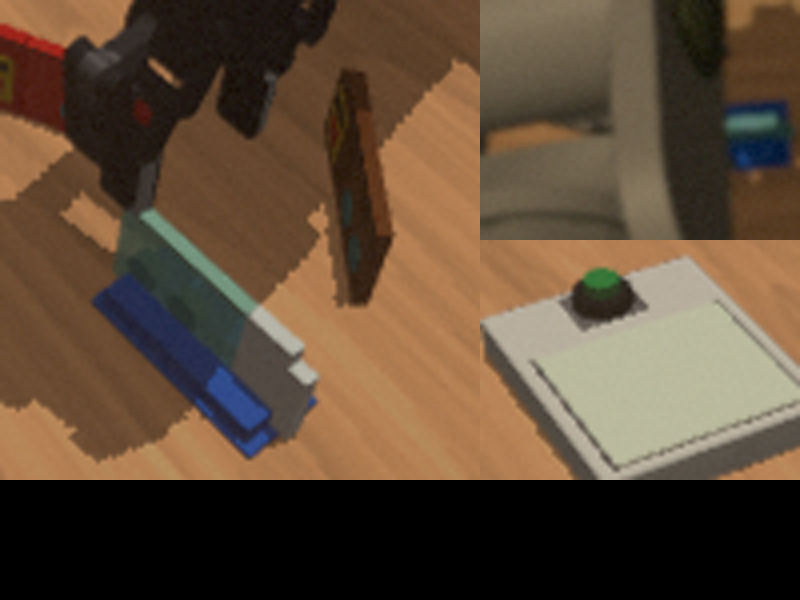

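The fingers straddle the clear part (fingers at crop (150,190) and (260,110), plate between). Descending.

>>> move_arm:
  motion:
    - {"offset":[0.001,0,0.04],"angular":[0,0,0],"jaw":0.06}
    - {"offset":[0.001,0,0.07],"angular":[0,0,0],"jaw":0.05}
    - {"offset":[0.001,0,0.0785],"angular":[0,0,0],"jaw":0.04}
    - {"offset":[0.001,0,0.0785],"angular":[0,0,0],"jaw":0.03}
    - {"offset":[0.001,0,0.0785],"angular":[0,0,0],"jaw":0.02}
  squeeze: 40

```text
time_s: 5.95
eef_pos: [593.4, 237.7, 38.6]
ee_rot: [0.001, 0.677, 0.736, 0.001]
force: [0.7, -0.0, -0.2]
grip_width: 0.235
```

>>> move_arm:
  motion:
    - {"offset":[0,0,0],"angular":[0,0,0],"jaw":0.014}
    - {"offset":[0,0,0],"angular":[0,0,0],"jaw":0.01}
    - {"offset":[0,0,0],"angular":[0,0,0],"jaw":0.0}
    - {"offset":[0,0,0],"angular":[0,0,0],"jaw":0.0}
    - {"offset":[0,0,0],"angular":[0,0,0],"jaw":0.0}
  squeeze: 40

```text
time_s: 6.58
eef_pos: [592.7, 238.0, 37.5]
ee_rot: [0.0, 0.677, 0.736, 0.0]
force: [-1.0, -0.7, 5.1]
grip_width: 0.09
```

Run:
```python
from h import *; from rig import ctrl
s=ctrl.sense();print(s)
```

```text
{'time_s': 6.575, 'joints': array([ 1.98792656e-01,  7.68295039e-01,  1.33395315e+00, -4.87921900e-05,
        1.03864698e+00,  1.15400372e-01]), 'dq': array([ 6.03414801e-04,  1.22262723e-03,  1.56496974e-04, -5.57368499e-05,
       -4.31231647e-04, -1.14601991e-03]), 'tau': array([ 4.83041676e-02, -5.33934760e+01, -2.10720527e+01,  6.47116033e-02,
       -3.14068096e-01,  2.23546248e-02]), 'eef_pos': array([592.74047966, 238.03555801,  37.54347193]), 'ee_rot': array([2.21991923e-04, 6.77007965e-01, 7.35975606e-01, 2.69782617e-04]), 'force': array([-1.0264172 , -0.72941698,  5.09241404]), 'wrist_torque': array([-0.03436625,  0.23412732, -0.03410472]), 'grip_width': 0.08965369873228773}
```

>>> move_arm:
  motion:
    - {"offset":[0,0,-0.02],"angular":[0,0,0],"jaw":0}
    - {"offset":[0,0,-0.05],"angular":[0,0,0],"jaw":0}
    - {"offset":[0,0,-0.09],"angular":[0,0,0],"jaw":0}
    - {"offset":[0,0,-0.12],"angular":[0,0,0],"jaw":0}
    - {"offset":[0,0,-0.15],"angular":[0,0,0],"jaw":0}
  squeeze: 60

```text
time_s: 7.2
eef_pos: [592.2, 238.0, 189.0]
ee_rot: [0.0, 0.677, 0.736, 0.0]
force: [0.4, 0.7, -0.8]
grip_width: 0.082
```

Run:
```python
from h import *; from rig import ctrl
s=ctrl.sense();print(s["eef_pos"],s["force"],s["grip_width"])
a=ctrl.capture("scene")
cv2.imwrite("pics/s3.png",cv2.resize(a["img"][150:350,300:500,::-1],None,fx=3,fy=3))
```

```text
[592.23446615 237.97189058 188.98168247] [ 0.4382231   0.70074812 -0.75400072] 0.08219600642972621
```

View pics/s3.png

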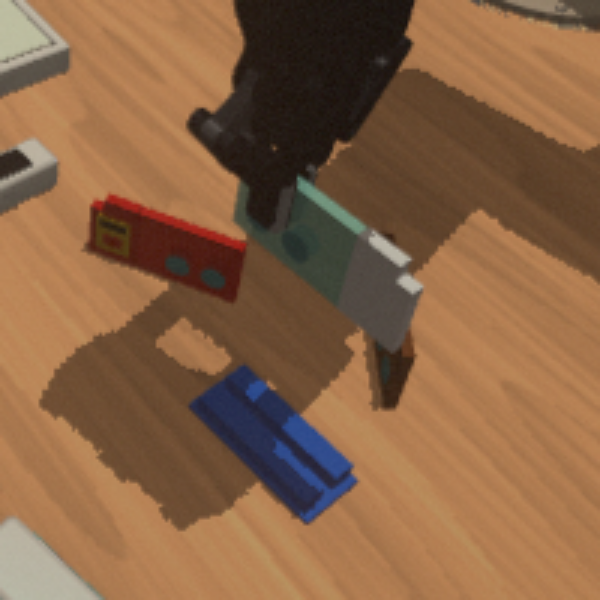

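The plate came out cleanly, gripped on the clear part, with the frosted end free. Now carrying and turning it.

Run:
```python
from h import *; from rig import ctrl
print(step([560,-130,240],Rtool(20,0,1),ctrl.sense()))
```

```text
(array([-0.3642, -0.0639, -0.0473]), array([ 1.0000e-02, -5.8000e-01,  1.6478e+02]))
```

>>> move_arm:
  motion:
    - {"offset":[-0.02,-0.005,-0.05],"angular":[0,0,10],"jaw":0}
    - {"offset":[-0.05,-0.01,-0.05],"angular":[0,0,20],"jaw":0}
    - {"offset":[-0.08,-0.015,-0.05],"angular":[0,0,30],"jaw":0}
    - {"offset":[-0.11,-0.02,-0.05],"angular":[0,0,40],"jaw":0}
    - {"offset":[-0.14,-0.025,-0.05],"angular":[0,0,50],"jaw":0}

```text
time_s: 7.88
eef_pos: [578.8, 95.5, 237.1]
ee_rot: [-0.0, 0.926, 0.378, -0.0]
force: [1.5, -0.5, -1.5]
grip_width: 0.084
```

Run:
```python
from h import *; from rig import ctrl
s=ctrl.sense();print(s["eef_pos"],s["joints"],step([560,-130,240],Rtool(20,0,1),s))
```

```text
[578.80952251  95.48013033 237.10738006] [-3.61160713e-02  4.53773506e-01  1.30965086e+00  7.35954165e-05
  1.37855221e+00  7.58905828e-01] (array([-0.1713,  0.1478, -0.0029]), array([0.0000e+00, 3.0000e-02, 1.1445e+02]))
```

>>> move_arm:
  motion:
    - {"offset":[-0.017,0.015,0],"angular":[0,0,10],"jaw":0}
    - {"offset":[-0.034,0.03,0],"angular":[0,0,20],"jaw":0}
    - {"offset":[-0.051,0.044,0],"angular":[0,0,30],"jaw":0}
    - {"offset":[-0.069,0.059,0],"angular":[0,0,40],"jaw":0}
    - {"offset":[-0.086,0.074,0],"angular":[0,0,50],"jaw":0}

```text
time_s: 8.5
eef_pos: [569.9, -17.4, 237.1]
ee_rot: [-0.0, 0.999, -0.048, -0.0]
force: [-0.1, -0.2, -2.3]
grip_width: 0.084
```

Run:
```python
from h import *; from rig import ctrl
s=ctrl.sense();print(s["eef_pos"],s["joints"],step([560,-130,240],Rtool(20,0,1),s))
```

```text
[569.91733485 -17.35453015 237.10850192] [-2.35875035e-01  4.16903863e-01  1.36439804e+00  5.10878583e-05
  1.36073465e+00  1.43178987e+00] (array([ 0.001 ,  0.1131, -0.0029]), array([1.000e-02, 3.000e-02, 6.445e+01]))
```

>>> move_arm:
  motion:
    - {"offset":[0,0.02,0],"angular":[0,0,10],"jaw":0}
    - {"offset":[0,0.04,0],"angular":[0,0,20],"jaw":0}
    - {"offset":[0,0.06,0],"angular":[0,0,30],"jaw":0}
    - {"offset":[0,0.08,0],"angular":[0,0,40],"jaw":0}
    - {"offset":[0,0.1,0],"angular":[0,0,50],"jaw":0}

```text
time_s: 9.12
eef_pos: [560.9, -116.8, 237.1]
ee_rot: [-0.0, 0.885, -0.466, -0.0]
force: [0.4, 0.6, -0.8]
grip_width: 0.087
```

Run:
```python
from h import *; from rig import ctrl
s=ctrl.sense();print(s["eef_pos"],s["joints"])
for ny in(0,5):
    R=Rtool(ny,45,1);m=R.as_matrix();mid=np.array([569.5,-172.5,145]);tcp=mid-30*m[:,0]-6*m[:,2]
    print(tcp,step(tcp,R,s))
    for p in(1.6,1.8,2.): print(wrist(R,-.45,p))
```

```text
[ 560.8679158  -116.7857947   237.10775107] [-4.09764648e-01  4.22955623e-01  1.35550414e+00  1.19119085e-04
  1.36356623e+00  2.13063016e+00]
[ 565.25735931 -142.5         149.24264069] (array([0.0237, 0.0109, 0.0879]), array([43.62, 13.54, 32.63]))
(array([ 24.1,  48.9, 144.8]), array([-155.9,  -48.9,  -35.2]))
(array([ 29.5,  38.7, 137.3]), array([-150.5,  -38.7,  -42.7]))
(array([ 39.1,  29.2, 125.7]), array([-140.9,  -29.2,  -54.3]))
[ 562.65883156 -142.98392956  149.24264069] (array([0.0227, 0.0133, 0.0879]), array([44.  , 11.58, 27.89]))
(array([ 27.7,  51.1, 138.9]), array([-152.3,  -51.1,  -41.1]))
(array([ 33.3,  41.2, 130.8]), array([-146.7,  -41.2,  -49.2]))
(array([ 42.8,  32.2, 119. ]), array([-137.2,  -32.2,  -61. ]))
```

>>> move_arm:
  motion:
    - {"offset":[0.005,0.002,0.01],"angular":[8.7,2.7,6.5],"jaw":0}
    - {"offset":[0.01,0.004,0.02],"angular":[17.4,5.4,13],"jaw":0}
    - {"offset":[0.014,0.006,0.03],"angular":[26.1,8.1,19.5],"jaw":0}
    - {"offset":[0.019,0.008,0.05],"angular":[34.8,10.8,26],"jaw":0}
    - {"offset":[0.024,0.011,0.07],"angular":[43.6,13.5,32.6],"jaw":0}

```text
time_s: 9.75
eef_pos: [567.2, -137.3, 173.8]
ee_rot: [-0.251, 0.689, -0.635, 0.243]
force: [1.3, 1.2, -1.0]
grip_width: 0.085
```

Run:
```python
from h import *; from rig import ctrl
s=ctrl.sense();print(s["eef_pos"],s["joints"])
R=Rtool(0,45,1);m=R.as_matrix();mid=np.array([569.5,-172.5,145]);tcp=mid-30*m[:,0]-6*m[:,2]
print(tcp,step(tcp,R,s))
```

```text
[ 567.18585256 -137.27522584  173.8107711 ] [-0.61736229  0.27383006  1.92597471  0.92218171  0.54002843  1.72645587]
[ 565.25735931 -142.5         149.24264069] (array([0.0047, 0.0179, 0.0171]), array([4.07, 2.34, 3.79]))
```

>>> move_arm:
  motion:
    - {"offset":[0.002,0.009,0.009],"angular":[2,1.2,1.9],"jaw":0}
    - {"offset":[0.004,0.018,0.017],"angular":[4,2.3,3.8],"jaw":0}
    - {"offset":[0.004,0.018,0.017],"angular":[4,2.3,3.8],"jaw":0}
    - {"offset":[0.004,0.018,0.017],"angular":[4,2.3,3.8],"jaw":0}
    - {"offset":[0.004,0.018,0.017],"angular":[4,2.3,3.8],"jaw":0}

```text
time_s: 10.38
eef_pos: [566.5, -141.8, 150.8]
ee_rot: [-0.27, 0.655, -0.652, 0.27]
force: [-0.1, 0.2, -1.5]
grip_width: 0.082
```

Run:
```python
from h import *; from rig import ctrl
s=ctrl.sense();print(s["eef_pos"],s["joints"],s["dq"],s["grip_width"],s["force"])
R=Rtool(0,45,1);m=R.as_matrix();mid=np.array([569.5,-172.5,145]);tcp=mid-30*m[:,0]-6*m[:,2]
print(tcp,step(tcp,R,s))
a=ctrl.capture("scene");import pickle;pickle.dump(a,open("s4.pkl","wb"))
cv2.imwrite("pics/s4.png",cv2.resize(a["img"][60:240,180:400,::-1],None,fx=3.6,fy=3.3))
```

```text
[ 566.50213038 -141.82307099  150.76826434] [-0.62799479  0.30981618  1.99569776  1.23782523  0.4564714   1.45822734] [-0.0003007   0.00078038  0.00487332  0.00854377 -0.0037704  -0.00948103] 0.08244332058962922 [-0.1007198   0.19122216 -1.45978095]
[ 565.25735931 -142.5         149.24264069] (array([0.0007, 0.002 , 0.0002]), array([0.12, 0.14, 0.26]))
```

View pics/s4.png

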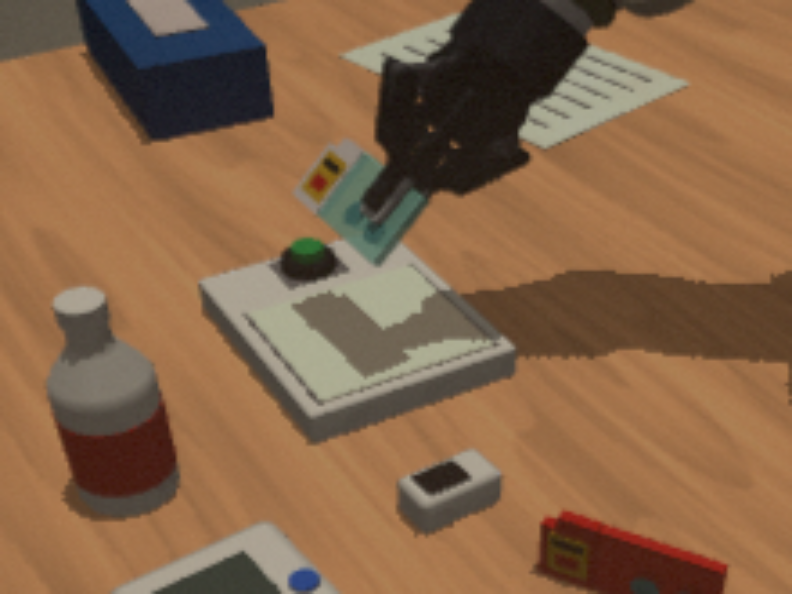

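The label faces the person side. I'll check the actual corners against the expected pose.

Run:
```python
from h import *; from rig import ctrl
a=load("s4.pkl");s=ctrl.sense();q=s["ee_rot"];m=Ro.from_quat(np.r_[q[1:],q[0]]).as_matrix()
px,py,pz=m[:,0],-m[:,1],-m[:,2];mid=s["eef_pos"]+30*px-6*pz;print("mid",mid,"axes",px,py,pz)
for n,x,z in(("clear bottom",-55,-27.5),("clear top",-55,27.5),("frost bottom",55,-27.5),("frost top45",45,27.5)):
    print(n,(proj(a,mid+x*px+4*py+z*pz)[0]-[180,60])*[3.6,3.3])
print(s["dq"])
```

```text
mid [ 570.82386008 -171.77956867  146.4398093 ] axes [ 0.00495848 -0.99998676  0.00137428] [0.70869886 0.00448368 0.70549686] [-0.70549368 -0.00252424  0.70871172]
clear bottom [369.39485148 263.29263044]
clear top [420.81423436 197.14091581]
frost bottom [290.12331066 192.48571453]
frost top45 [343.7026805 136.2123487]
[ 0.00074524  0.00241766  0.00376409  0.00608038 -0.00236462 -0.00727846]
```

Measured corners agree with the expected ones to about 2 px. Settling briefly, then handing in.

>>> move_arm:
  motion:
    - {"offset":[0,0,0],"angular":[0,0,0],"jaw":0}
    - {"offset":[0,0,0],"angular":[0,0,0],"jaw":0}
    - {"offset":[0,0,0],"angular":[0,0,0],"jaw":0}
    - {"offset":[0,0,0],"angular":[0,0,0],"jaw":0}

```text
time_s: 10.92
eef_pos: [566.1, -141.7, 149.9]
ee_rot: [-0.27, 0.655, -0.652, 0.269]
force: [-1.2, -0.5, -1.7]
grip_width: 0.081
```

Run:
```python
from rig import ctrl
s=ctrl.sense();print(s["eef_pos"],abs(s["dq"]).max(),s["grip_width"]);print(ctrl.finish_job())
```

```text
[ 566.11392415 -141.72990719  149.94617223] 0.0010409346879227677 0.0811575162347457
the job is handed in; nothing more can be done
None
```

I pressed the green switch, lifted the plate by its clear part, turned it round, and handed the job in at about 11 s, still holding it over the panel. `finish_job` gives no verdict, so these are my own checks.

- **Switch:** the tool met it about where measured and was pushed about 6 mm down, until it stopped at 13 N, well over the 4 N it needs. I had no reading of the switch joint itself, and in the pictures the panel's change in brightness was only slight.
- **Grip:** about 30 mm from the plate's centre towards the clear end, with the opening at about 7 mm for the 8 mm plate. The pictures show the fingers off the frosted end.
- **Final pose:** worked out from the arm pose and grip, the plate's centre is within 2 mm of the panel centre (level) and about 116 mm above it. Its long edges are level, the notched edge is uppermost, and the label is 45° up towards the person.
- **Check against the last picture:** it shows the label facing the person's side, and the plate's corners are within about 3 pixels (roughly 5–8 mm) of where the arm pose puts them. The arm was practically still at hand-in.
- **Other things on the desk:** I did not measure their positions again. None of the moves was planned near them, and those in view looked undisturbed.

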